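Present the steel tube over the saddle jig

TASK

Push both grey V-grooved liners of the jig down until they are fully home between their cheeks. Then take the steel tube off its wooden rest, carry it over the tub of parts that stands between rest and jig, and hold it level above the two saddles, in line with their grooves and centred lengthwise, about a centimetre clear of the saddle tops, so that I can check the fit before it goes in. Do not let the tube touch the jig, leave that tub and the bundle of drill bits where they are, and finish while still holding the tube there.

Things in the scene. Friction and masses are not known exactly. Their poses are not given: they have to be found in the camera images.
- steel_tube: the round steel tube, 21 mm diameter, 200 mm long, about 0.2 kg, lying in the notches of the wooden rest with its axis level, 45 mm above the table. Origin on its underside (10.5 mm from the axis) halfway along; y axis along the tube
- tube_mid (a point): the point on the tube's axis halfway along it, axes as the tube's: where to grip it, fingers closing across the tube. The tube may lie up to 15 mm off the middle of the rest lengthwise
- tube_rest: the fixed wooden rest the tube starts on: base board 70 x 190 mm, 10 mm thick, and two V-notched uprights 56 mm wide, 46 mm high, 20 mm thick, standing 65 mm either side of the middle along its y axis, so 110 mm is free between them for the fingers. Origin at the centre of its underside on the table; y along the tube's lie. It may stand on either side of the tub
- jig: the fixed jig: steel base plate 90 x 214 mm, 12 mm thick, with two saddles 70 mm either side of the middle along its y axis, each a pair of upright steel cheeks (38 mm along y, outer faces 70 mm apart, tops 50 mm above the table) with a V-grooved liner between them; 100 mm is free between the two saddles. The grooves run along y. Origin at the centre of the underside on the table; z up. It stands on the other side of the tub from the rest
- liner_a (a joint): how far the liner at +y of the jig is pushed down, m: 0 stands 8 mm proud of its cheeks, 0.008 is fully home, its ridges flush with the cheek tops. It starts somewhere between 0 and 0.004, slides down against about 6 N of friction and stays where it is left
- liner_b (a joint): the same for the liner at -y of the jig
- seat_a (a point): on the liner at +y: the middle of its groove, level with its two ridges (50 mm above the table when home, up to 58 mm when proud). The grey liner is 55 mm across and 34 mm along the groove; the groove is 36 mm wide at the ridges, 12 mm deep, with 45 degree sides and a flat floor 12 mm wide. It can be pressed with shut fingertips in the groove or on a ridge
- seat_b (a point): the same point on the liner at -y of the jig
- parts_tub: the clear open tub of small parts, 190 x 336 mm, 78 mm high, loose, between the rest and the jig, long side roughly away from the robot. Origin at the centre of its underside; y along its length. (Another such tub, fixed, at the far left back edge of the table has no part in the job.)
- bit_bundle: a loose tied bundle of twist bits, 46 x 165 x 22 mm, lying on the table at the back left, not to be disturbed; origin under its middle, y along it

How it is judged (in metres and radians):
On the way, in this order (a step that is already met when the one before it is completed fails the run):
1. both liners are pushed home (to within 1.5 mm) (value of joint each of liner_a, liner_b above 0.0065 m), for 0.2 s.
2. the tube is carried over the tub, its middle passing above the tub (x of tube_mid in the frame of parts_tub between -0.07 and 0.07 m and y of tube_mid in the frame of parts_tub between -0.17 and 0.17 m and height (world z) of tube_mid above 0.09 m), for 0.05 s.
At the end, for the whole second after the job is handed in: both liners home within 1.5 mm; tube held still in the fingers, its middle within 8 mm across and 15 mm along of the jig's middle, its axis within 0.07 rad of the grooves' direction, its underside 3 to 22 mm above the saddle tops (axis 63.5 to 82.5 mm above the table), not touching the jig (all of step 1 and x of tube_mid in the frame of jig between -0.008 and 0.008 m and y of tube_mid in the frame of jig between -0.015 and 0.015 m and height (world z) of tube_mid between 0.0635 and 0.0825 m and angle between the y axis of steel_tube and the y axis of jig, either way round below 0.07 rad and contact force between steel_tube and the fingers above 1 N and contact force between steel_tube and jig below 0.1 N and linear speed of steel_tube below 0.02 m/s); the arm keeps its last pose, push and grip.
It fails at once if the tube touches the jig (contact force between steel_tube and jig above 1 N).
It fails at once if the tub is pushed more than 20 mm (distance of parts_tub from where it was at the start of the episode above 0.02 m).
It fails at once if the bundle of bits is pushed more than 20 mm (distance of bit_bundle from where it was at the start of the episode above 0.02 m).
It also fails if it takes over 64 s, if anything falls off the work surface, if the arm or the gripper's body presses on something with over 40 N, if the wrist force passes 120 N, or if a joint passes its speed limit or range.

ROBOT

A 6-joint arm with a two-finger parallel gripper is mounted at the origin on a cart in front of the work surface, level with it; the furniture and walls round the work are solid. World frame = base frame: x ahead of the robot, y to its left, z up, the work surface at z = 0. Lengths are in mm, angles in degrees, forces in N, time in s.
With the tool pointing down it reaches from about 300 to 850 mm from the base axis. Payload 4.2 kg.
Tool frame: the origin (TCP) lies midway between the tips of the shut fingers; the grasp point (between the pads) lies 19 mm behind it; z points along the fingers, y is the line along which they close (so a half turn about z gives the same grasp; the last joint's range is limited). The gripper opens to 91 mm and grips with 3 to 60 N. Pads are 32 mm wide; open, the fingers measure 118 mm over their backs; the gripper's body (76 mm by 178 mm) begins 60 mm behind the grasp point.
Start: joints at [68.468, 18.312, 89.639, -0, 72.044, -1.146], TCP at [200.299, 539.002, 213.976] pointing down, gripper open.
Joint ranges: [-177.97, 177.97], [-48.28, 115.42], [12.27, 149.76], [-77.06, 257.06], [2.81, 150.46], [-146.56, 146.56]. Speed limits (degrees/s): [147.25, 147.25, 180, 180, 180, 180].

INTERFACE

Orientations are given as [roll, pitch, yaw] about the fixed x, y, z axes, in that order (R = Rz(yaw) Ry(pitch) Rx(roll)).
In Python, from workcell import env gives the robot as it stands.
- The arm moves only by the tool jog_arm, never from a script. Its argument "steps" is one flat list of numbers, 5 for each row, row after row: the closure, from 0 (fully open) to 1 (shut), then the shift along the tool's x, y, z in cm, then the turn about the tool's z in degrees. A call has 1 to 20 rows; each row is the pose to reach, as a shift and turn from the pose commanded when the call began, along the tool's axes at that moment; what a row does not reach only later rows make up. A row lasts 1/10 s, in which the tool goes at most 50 mm and 8.59 degrees, less where a joint would pass 70% of its speed; a pose out of reach is approached as far as the arm can. A call with a gripper value outside its range is refused whole. The fingers move at their own pace and stop on an object; "force" is the grip in N (left out, the last holds). Time passes only in rows, so rows that repeat a pose let the fingers close. It gives the time, the measured TCP pose, the force and the opening at its end, in the units of the state.
- env.state(): the state, without advancing time (a new reading comes with each control period).
- env.grab_frame(name): name is "scene" or "top" or "wrist"; returns the picture (400x640x3 uint8, red, green, blue); there is no depth.
- env.camera_params(name): a dict with "fx", "fy", "cx", "cy" (pixels), "R" (3x3) and "t" (3): a world point X has camera coordinates R X + t. Camera axes: x right, y down, z forward; pixel columns grow to the right and rows downward; lengths in mm; the calibration is good to about 2 mm. A picture is of the moment at which its call begins: read the wrist's pose just before it. camera_params takes no time and is no camera call; for the wrist camera it gives the pose at the moment of the call.
- env.job_done(): hands the job in, once; it reports no verdict.
The state is a dict: "time_s": time; "qpos": joint angles; "qvel": joint speeds; "effort": joint torques, N m; "ee_pos": TCP position; "ee_rot": TCP orientation; "force": force on the tool from outside, world axes, zero at the start; "torque": the same for the moment, N m; "gripper_width": finger opening in mm.
Only numpy, scipy, OpenCV 4.12 (cv2) and the standard library are available. Lean on these libraries where they do the work, as an engineer would, in place of code of your own. Each camera call takes 0.05 s, during which the arm holds its last target. There are 200 camera calls.

## Working session

There is one attempt and no reset: what is moved stays moved. The work goes in short steps, Python scripts to look and compute and a tool call to move; the robot and the scene stay as the last step left them, time stands still between calls to the robot, and variables do not carry over. Pictures are saved under pics/ and viewed, on a budget of 10 in all, crops included, one or two more only if the job needs it, and the job is handed in when it is done.

Besides the shell and the picture viewer there is one more tool, called by a JSON object that holds its "name" and its "arguments", one argument or row to a line. jog_arm: Moves the arm, as the interface text tells. Its arguments: {"type":"object","properties":{"steps":{"type":"array","items":{"type":"number"}},"force":{"type":"number"}},"required":["steps"]}

```bash
ls; mkdir -p pics; python3 - <<'E'
from workcell import env
import cv2
print(env.state())
for n in("scene","top"):
    p=env.camera_params(n); print(n,p)
    cv2.imwrite(f"pics/{n}0.png",cv2.cvtColor(env.grab_frame(n),cv2.COLOR_RGB2BGR))
E
```

```text
pics
{'time_s': 0.0, 'qpos': array([ 6.84684595e+01,  1.83522981e+01,  8.97062402e+01, -1.21355238e-04,
        7.20442304e+01, -1.14490473e+00]), 'qvel': array([ 0.01060476,  0.01442865, -0.10430091,  0.09506882,  0.00501635,
        0.00540784]), 'effort': array([-5.98198258e-04, -4.12473571e+01, -2.31975174e+01,  7.27832504e-02,
        4.60175006e-02, -1.29155715e-04]), 'ee_pos': array([200.10771077, 538.51624451, 213.11482489]), 'ee_rot': array([-1.79897249e+02, -1.93806952e-03,  1.59613400e+02]), 'force': array([ 0.41057786, -0.26644442, -0.5060831 ]), 'torque': array([-0.02717049, -0.02811737, -0.00242282]), 'gripper_width': 91.31270024507303}
scene {'fx': 401.2052595842307, 'fy': 401.2052595842307, 'cx': 322.4252523701133, 'cy': 201.99644852654, 'R': array([[ 0.67664951, -0.73630084,  0.0025531 ],
       [-0.54968248, -0.50745097, -0.66358322],
       [ 0.48989245,  0.44760986, -0.74809812]]), 't': array([-379.71085076,  352.59881293,  993.78754774])}
top {'fx': 377.0441633911059, 'fy': 377.0441633911059, 'cx': 320.3488267155847, 'cy': 198.55427511581385, 'R': array([[-0.00875981, -0.99996057,  0.0014585 ],
       [-0.99308426,  0.00852879, -0.11709356],
       [ 0.11707651, -0.00247413, -0.99311982]]), 't': array([  19.11903019,  574.07558823, 1088.14729124])}
```

View pics/top0.png

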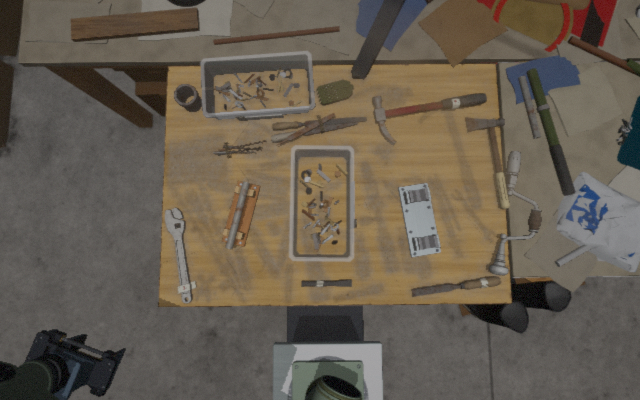

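View pics/scene0.png

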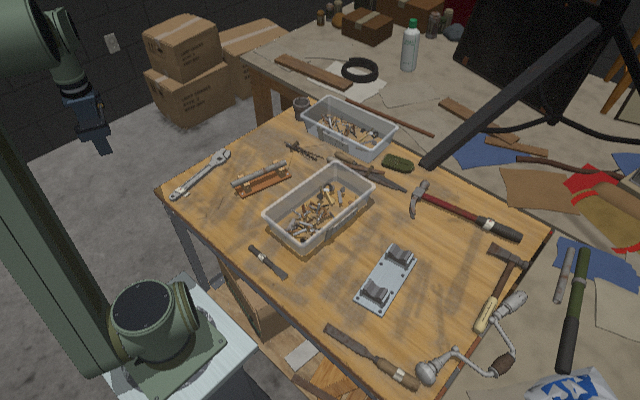

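The top view shows the rest and tube at about (242,215), the tub at (323,203), the jig at (420,220) and the bits at (240,148). The scene view agrees, with both liners slightly proud.

```bash
cat > h.py <<'E'
from workcell import env
import cv2, numpy as np
def cast(p,uv,z):
    uv=np.atleast_2d(uv).astype(float)
    d=np.c_[(uv[:,0]-p["cx"])/p["fx"],(uv[:,1]-p["cy"])/p["fy"],np.ones(len(uv))]@p["R"]
    c=-p["R"].T@p["t"]
    return c+d*((z-c[2])/d[:,2])[:,None]
def rect(p,mask,z,box):
    x0,y0,x1,y1=box; m=np.zeros_like(mask); m[y0:y1,x0:x1]=mask[y0:y1,x0:x1]
    cs=cv2.findContours(m,cv2.RETR_EXTERNAL,cv2.CHAIN_APPROX_NONE)[0]
    c=max(cs,key=cv2.contourArea)[:,0]
    w=cast(p,c,z)[:,:2].astype(np.float32)
    (cx,cy),(a,b),t=cv2.minAreaRect(w)
    if a>b: a,b,t=b,a,t+90   # b long side; long axis dir = t+90
    return (cx,cy),(a,b),(t+90+90)%180-90,cv2.contourArea(c)
E
python3 - <<'E'
from h import *
p=env.camera_params("top"); im=cv2.imread("pics/top0.png"); hsv=cv2.cvtColor(im,cv2.COLOR_BGR2HSV)
for y,x in((215,242),(215,405),(240,425),(203,293),(150,320),(230,255),(185,258),(200,270),(220,375)): print((x,y),hsv[y,x])
H,S,V=cv2.split(hsv)
plate=((S<45)&(V>130)).astype(np.uint8)
print("jig",rect(p,plate,12,(385,170,455,270)))
low=((S<60)).astype(np.uint8)
print("tub",rect(p,((S<60)&(V>110)).astype(np.uint8),78,(280,135,368,270)))
print("tube",rect(p,low,50,(215,170,270,260)))
rest=((S>S[220,375]+25)&(V>60)).astype(np.uint8)
big=np.hstack([cv2.resize(im[165:275,205:280],None,fx=4,fy=4),cv2.resize(im[165:275,385:460],None,fx=4,fy=4)])
cv2.imwrite("pics/crop1.png",big)
E
```

```text
(242, 215) [ 12 129  93]
(405, 215) [ 97  14 160]
(425, 240) [140   7 116]
(293, 203) [ 17  26 138]
(320, 150) [17 38 94]
(255, 230) [ 18  92 130]
(258, 185) [ 16 102 110]
(270, 200) [ 18  84 139]
(375, 220) [ 17  96 127]
jig ((511.970703125, -284.65277099609375), (90.65090942382812, 212.82492065429688), 8.405683517456055, 1693.0)
tub ((559.3696899414062, 10.830459594726562), (185.10044860839844, 334.11346435546875), -1.100738525390625, 7262.5)
tube ((485.3000793457031, 270.9229431152344), (25.629274368286133, 112.271240234375), -13.877845764160156, 208.5)
```

View pics/crop1.png

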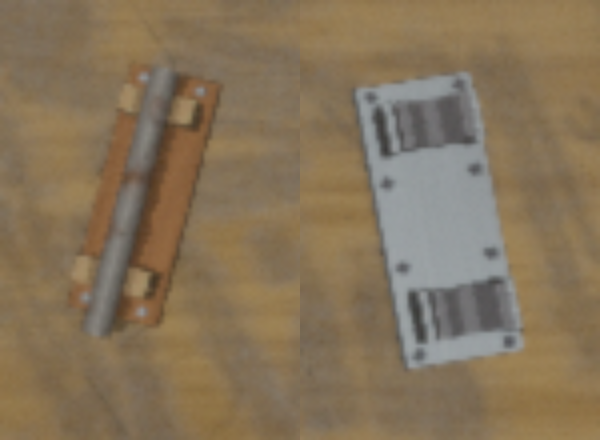

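{"name": "jog_arm", "arguments": {
  "steps": [1,-58,-66.3,0,-29,1,-58,-66.3,0,-29,1,-58,-66.3,0,-29,1,-58,-66.3,0,-29,1,-58,-66.3,0,-29,1,-58,-66.3,0,-29,1,-58,-66.3,0,-29,1,-58,-66.3,0,-29,1,-58,-66.3,0,-29,1,-58,-66.3,0,-29,1,-58,-66.3,0,-29,1,-58,-66.3,0,-29,1,-58,-66.3,0,-29,1,-58,-66.3,0,-29,1,-58,-66.3,0,-29,1,-58,-66.3,0,-29,1,-58,-66.3,0,-29,1,-58,-66.3,0,-29,1,-58,-66.3,0,-29,1,-58,-66.3,0,-29]
}}

```text
time_s: 2.1
ee_pos: [512.5, -284.6, 212.9]
ee_rot: [179.9, -0.1, -171.5]
force: [0.2, 0.5, -0.2]
gripper_width: 0.5
```

```bash
python3 - <<'E'
from h import *
import pickle
s=env.state(); p=env.camera_params("wrist"); im=cv2.cvtColor(env.grab_frame("wrist"),cv2.COLOR_RGB2BGR)
print(s["ee_pos"],s["ee_rot"],s["qpos"],s["force"],s["gripper_width"],s["time_s"]); print(p, -p["R"].T@p["t"])
cv2.imwrite("pics/w1.png",im); pickle.dump(p,open("w1.pkl","wb"))
E
```

```text
[ 512.54409316 -284.6120731   212.93689655] [ 1.79892460e+02 -8.68270648e-02 -1.71458147e+02] [-3.01840106e+01  1.94384429e+01  8.81116831e+01  3.09997382e-02
  7.25848909e+01 -1.28735095e+02] [ 0.18046816  0.54401751 -0.24270604] 0.5434136421524702 2.1
{'fx': 303.73311571485226, 'fy': 303.73311571485226, 'cx': 320.5683132630275, 'cy': 196.25257812633765, 'R': array([[-0.14769924,  0.98903076,  0.00176027],
       [ 0.94748204,  0.14098356,  0.28705646],
       [ 0.2836595 ,  0.04406585, -0.95791205]]), 't': array([ 356.57270811, -477.29673474,  258.05773853])} [ 431.69507513 -296.74191264  383.5800633 ]
```

View pics/w1.png

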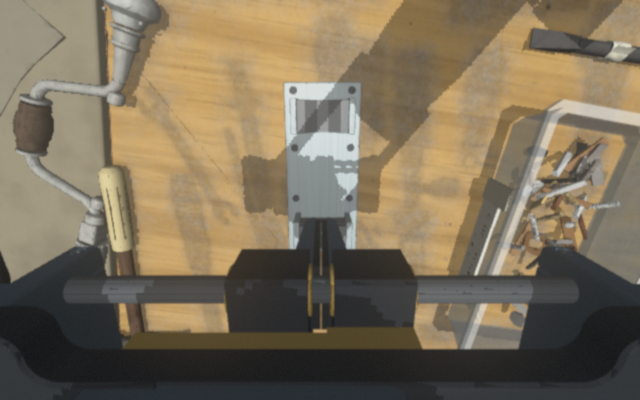

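The wrist view shows the jig upright in the picture: near plate edge corners at (284,83) and (360,82), near saddle cheeks about (291–354, 99–134), and screws at (295,198) and (347,198).

```bash
python3 - <<'E'
from h import *
import pickle
p=pickle.load(open("w1.pkl","rb"))
e=cast(p,[(284,83),(360,82.5)],12); print(e, e.mean(0))
u=np.array([np.cos(np.radians(8.4)),np.sin(np.radians(8.4)),0]); print("mid", e.mean(0)+107*u)
print("plate sides", cast(p,[(286,150),(361,150),(288,205),(361,205)],12))
s=cast(p,[(291,99),(354,99),(291,134),(354,134)],50);print("saddle",s,s.mean(0),s.mean(0)+70*u)
im=cv2.imread("pics/w1.png"); cv2.imwrite("pics/c2.png",cv2.resize(im[70:260,260:390],None,fx=4,fy=3.1,interpolation=cv2.INTER_CUBIC))
E
```

```text
[[ 413.60914551 -341.24746769   12.        ]
 [ 400.17346108 -254.99815135   12.        ]] [ 406.89130329 -298.12280952   12.        ]
mid [ 512.74344292 -282.49192546   12.        ]
plate sides [[ 489.62511405 -330.11065509   12.        ]
 [ 476.11719293 -239.50437239   12.        ]
 [ 559.53474497 -319.40225803   12.        ]
 [ 545.69835103 -226.37896588   12.        ]]
saddle [[ 429.99948022 -327.67207648   50.        ]
 [ 420.262678   -262.48674217   50.        ]
 [ 465.759004   -323.34901528   50.        ]
 [ 455.71821306 -256.04101843   50.        ]] [ 442.93484382 -292.38721309   50.        ] [ 512.18390713 -282.16140109   50.        ]
```

View pics/c2.png

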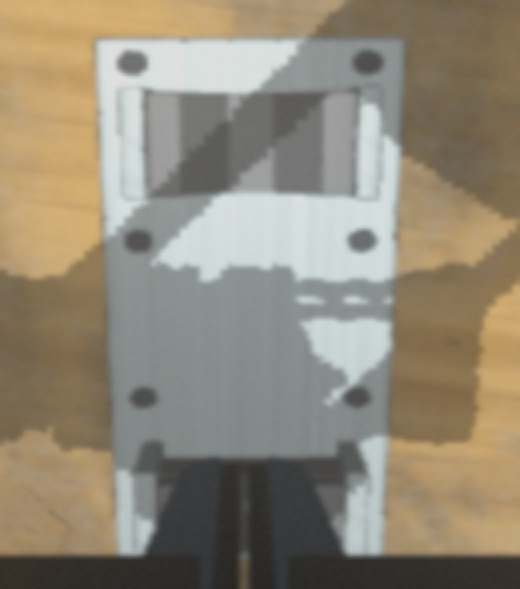

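The near liner's groove floor is centred at about pixel (323,116), so the saddle midpoint agrees with the top view to about 2 mm. I'll press the near liner first.

{"name": "jog_arm", "arguments": {
  "steps": [1,7,0.2,5,0,1,7,0.2,10,0,1,7,0.2,14,0,1,7,0.2,15,0,1,7,0.2,15.5,0,1,7,0.2,15.7,0,1,7,0.2,15.9,0,1,7,0.2,16.1,0,1,7,0.2,16.2,0]
}}

```text
time_s: 3.05
ee_pos: [444.4, -293.3, 52.9]
ee_rot: [-179.9, 0.1, -171.4]
force: [0.5, -0.5, -0.0]
gripper_width: 0.4
```

{"name": "jog_arm", "arguments": {
  "steps": [1,0,0,0.2,0,1,0,0,0.4,0,1,0,0,0.6,0,1,0,0,0.7,0,1,0,0,0.7,0]
}}

```text
time_s: 3.55
ee_pos: [443.4, -292.9, 44.8]
ee_rot: [180.0, -0.0, -171.4]
force: [-0.5, 0.6, -0.0]
gripper_width: 0.7
```

{"name": "jog_arm", "arguments": {
  "steps": [1,0,0,0.2,0,1,0,0,0.3,0,1,0,0,0.4,0,1,0,0,0.4,0]
}}

```text
time_s: 3.95
ee_pos: [443.4, -293.0, 41.3]
ee_rot: [180.0, 0.0, -171.4]
force: [-0.2, 1.7, 3.7]
gripper_width: 0.3
```

{"name": "jog_arm", "arguments": {
  "steps": [1,0,0,0.1,0,1,0,0,0.2,0,1,0,0,0.3,0,1,0,0,0.35,0,1,0,0,0.4,0,1,0,0,0.4,0]
}}

```text
time_s: 4.55
ee_pos: [443.5, -293.0, 38.2]
ee_rot: [-180.0, 0.0, -171.4]
force: [-3.1, 1.3, 12.6]
gripper_width: 0.4
```

{"name": "jog_arm", "arguments": {
  "steps": [1,0,0,0.1,0,1,0,0,0.15,0,1,0,0,0.15,0]
}}

```text
time_s: 4.85
ee_pos: [443.5, -293.0, 38.2]
ee_rot: [-180.0, 0.0, -171.4]
force: [-5.4, 3.5, 22.3]
gripper_width: 0.1
```

{"name": "jog_arm", "arguments": {
  "steps": [1,0,0,-2,0,1,0,0,-3.5,0,1,-5,0,-3.5,0,1,-10,0,-3.5,0,1,-13.95,0,-3.5,0,1,-13.95,0,-3.5,0,1,-13.95,0,-2.5,0,1,-13.95,0,-1.5,0,1,-13.95,0,-1.0,0,1,-13.95,0,-0.7,0,1,-13.95,0,-0.5,0,1,-13.95,0,-0.3,0,1,-13.95,0,-0.1,0,1,-13.95,0,0,0,1,-13.95,0,0,0]
}}

```text
time_s: 6.35
ee_pos: [579.3, -272.2, 38.2]
ee_rot: [180.0, -0.1, -171.4]
force: [-7.4, 2.4, 17.5]
gripper_width: 0.1
```

Both liners stopped hard at tip height 38.2 mm, which is the floor height when home. Next I'll go up and over to look at the tube.

{"name": "jog_arm", "arguments": {
  "steps": [1,0,0,-5,0,1,0,0,-10,0,0,0,0,-15,0,0,-6.25,52,-26.2,22.5,0,-6.25,52,-26.2,22.5,0,-6.25,52,-26.2,22.5,0,-6.25,52,-26.2,22.5,0,-6.25,52,-26.2,22.5,0,-6.25,52,-26.2,22.5,0,-6.25,52,-26.2,22.5,0,-6.25,52,-26.2,22.5,0,-6.25,52,-26.2,22.5,0,-6.25,52,-26.2,22.5,0,-6.25,52,-26.2,22.5,0,-6.25,52,-26.2,22.5,0,-6.25,52,-26.2,22.5,0,-6.25,52,-26.2,22.5,0,-6.25,52,-26.2,22.5]
}}

```text
time_s: 8.15
ee_pos: [565.3, 249.7, 297.1]
ee_rot: [-180.0, -0.0, 166.0]
force: [-1.1, -0.3, -0.0]
gripper_width: 91.2
```

```bash
python3 - <<'E'
from h import *
import pickle
p=env.camera_params("top"); e=cast(p,[(245.5,182),(229.2,248)],47); print("top tube",e,e.mean(0))
s=env.state(); p=env.camera_params("wrist"); im=cv2.cvtColor(env.grab_frame("wrist"),cv2.COLOR_RGB2BGR)
print(s["ee_pos"],s["ee_rot"],s["qpos"])
cv2.imwrite("pics/w2.png",im); pickle.dump((p,s),open("w2.pkl","wb"))
E
```

```text
top tube [[623.79646202 234.86234446  47.        ]
 [430.83010275 279.22238299  47.        ]] [527.31328239 257.04236373  47.        ]
[565.33288511 249.69250356 297.14152144] [-1.79962081e+02 -3.17501903e-02  1.65994844e+02] [ 2.27697342e+01  2.02829609e+01  7.48768421e+01 -1.14102217e-02
  8.48883298e+01 -5.32240984e+01]
```

View pics/w2.png

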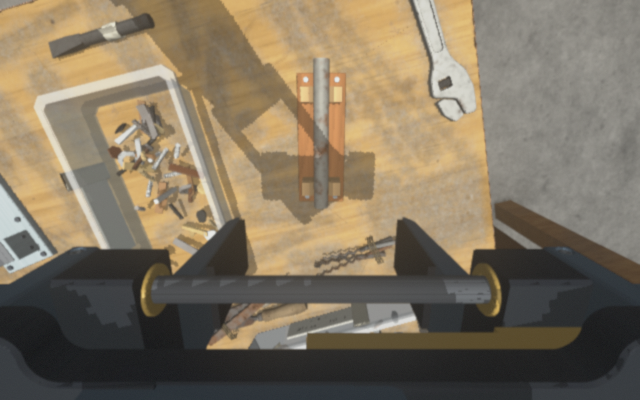

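The wrist view shows the tube from about (321,57) to (321,208), running straight up the picture over the rest, with nothing blocking it.

```bash
python3 - <<'E'
from h import *
import pickle
p,s=pickle.load(open("w2.pkl","rb")); im=cv2.imread("pics/w2.png")
S=cv2.cvtColor(im,cv2.COLOR_BGR2HSV)[...,1]
C=[];
for r in list(range(65,200,6)):
    row=S[r,305:340]; k=np.where(row<70)[0]; 
    if len(k)>6: C.append((305+k.mean(),r,len(k)))
C=np.array(C); print(C[::3].round(1))
w=cast(p,C[:,:2]+[.5,.5],45); f=np.polyfit(w[:,0],w[:,1],1); print("angle",np.degrees(np.arctan(f[0])))
print(S[50:66,321],S[200:216,321])
e=cast(p,[(321.5,57.5),(322,208)],45); m=e.mean(0); print(e,np.linalg.norm(e[1]-e[0]),m, np.polyval(f,m[0]))
print(cast(p,[(322,132)],55))
R=cv2.Rodrigues(np.zeros(3))[0]; y=np.radians(s["ee_rot"][2]); 
d=m-s["ee_pos"]; print("tool dx,dy",d[0]*np.cos(y)+d[1]*np.sin(y),d[0]*np.sin(y)-d[1]*np.cos(y))
E
```

```text
[[320.5  65.   16. ]
 [321.   83.   15. ]
 [321.  101.   15. ]
 [319.  119.   11. ]
 [320.5 137.   14. ]
 [320.5 161.   14. ]
 [321.  179.   15. ]
 [320.5 197.   22. ]]
angle -14.050320855653498
[85 91 99 99 97 97 92 65 31 23 23 28 30 29 29 23] [27 29 30 30 30 32 32 32 38 65 76 77 78 77 82 88]
[[429.78289294 284.8866609   45.        ]
 [627.10504199 236.44508308  45.        ]] 203.18124166518155 [528.44396746 260.66587199  45.        ] 259.78221237117475
[[519.80966364 263.10276093  55.        ]]
tool dx,dy 38.44801215186546 1.7197153822866245
```

{"name": "jog_arm", "arguments": {
  "steps": [0,3.85,0.1,5,0,0,3.85,0.1,10,0,0,3.85,0.1,15,0,0,3.85,0.1,20,0,0,3.85,0.1,23,0,0,3.85,0.1,25.5,0,0,3.85,0.1,27.1,0,0,3.85,0.1,27.1,0,0,3.85,0.1,27.1,0,0.5,3.85,0.1,27.1,0,0.6,3.85,0.1,27.1,0,0.7,3.85,0.1,27.1,0,0.75,3.85,0.1,27.1,0,1,3.85,0.1,27.1,0,1,3.85,0.1,27.1,0,1,3.85,0.1,27.1,0,1,3.85,0.1,27.1,0],
  "force": 35
}}

```text
time_s: 9.9
ee_pos: [528.2, 261.6, 26.4]
ee_rot: [180.0, -0.0, 166.1]
force: [-0.3, 0.9, 0.2]
gripper_width: 29.7
```

{"name": "jog_arm", "arguments": {
  "steps": [1,0,0,0,0,1,0,0,0,0,1,0,0,0,0]
}}

```text
time_s: 10.2
ee_pos: [527.5, 259.3, 26.3]
ee_rot: [-179.7, -0.1, 166.2]
force: [-0.1, -7.0, 2.8]
gripper_width: 20.3
```

{"name": "jog_arm", "arguments": {
  "steps": [1,0,-0.2,0,0,1,0,-0.25,-0.5,0,1,0,-0.25,-2,0,1,0,-0.25,-4,0,1,0,-0.25,-7,0,1,0,-0.25,-10,0,1,0,-0.25,-13,0,1,0,-0.25,-14,0,1,0,-0.25,-14,0]
}}

```text
time_s: 11.1
ee_pos: [528.3, 259.6, 167.8]
ee_rot: [179.9, 0.1, 166.1]
force: [-0.8, 0.7, -2.1]
gripper_width: 20.4
```

```bash
python3 - <<'E'
from h import *
s=env.state(); print(s["ee_pos"],s["ee_rot"],s["force"],s["torque"],s["gripper_width"])
im=cv2.cvtColor(env.grab_frame("wrist"),cv2.COLOR_RGB2BGR)
im2=cv2.cvtColor(env.grab_frame("scene"),cv2.COLOR_RGB2BGR)
cv2.imwrite("pics/w3.png",np.vstack([cv2.resize(im[:300],(560,262)),cv2.resize(im2[50:350],(560,262))]))
d=np.array([512.4,-283.2])-s["ee_pos"][:2]; y=np.radians(s["ee_rot"][2]); print("dx,dy",d[0]*np.cos(y)+d[1]*np.sin(y),d[0]*np.sin(y)-d[1]*np.cos(y))
E
```

```text
[528.26643058 259.63459288 167.7595596 ] [1.79872613e+02 1.40561359e-01 1.66121129e+02] [-0.76922561  0.74386842 -2.13341092] [-0.03199362 -0.01679947 -0.0148418 ] 20.384716342808975
dx,dy -114.80655643626882 -530.7924203028256
```

View pics/w3.png

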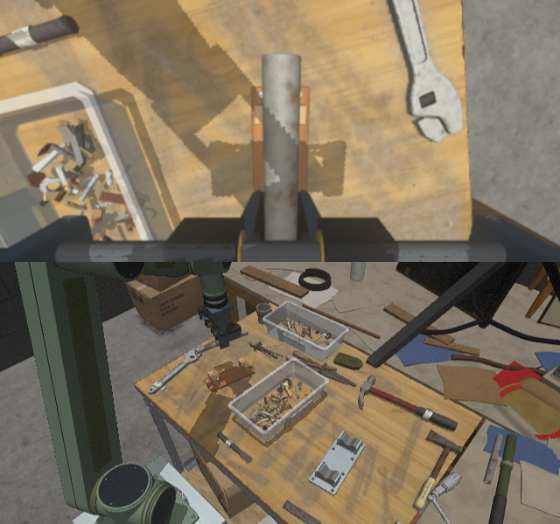

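The tube is in the fingers, with the near end at about (281,54) in the upper panel, and it is clear of the rest. The lower panel shows the jig with both liners down. Next I carry it over the tub.

{"name": "jog_arm", "arguments": {
  "steps": [1,-0.4,-2,0,-1,1,-1.3,-6,0,-2.5,1,-2.2,-10,0,-4,1,-3,-14,0,-6,1,-3.9,-18,0,-8,1,-4.8,-22,0,-10,1,-5.6,-26,0,-11.5,1,-6.5,-30,0,-13,1,-7.4,-34,0,-15,1,-8.2,-38,0,-17,1,-9.1,-42,0,-18.5,1,-10,-46,0,-20,1,-10.8,-50,0,-21.5,1,-11.2,-52,0,-22.4,1,-11.5,-53.1,0,-22.4,1,-11.5,-53.1,0,-22.4,1,-11.5,-53.1,0,-22.4]
}}

```text
time_s: 12.9
ee_pos: [511.5, -282.7, 165.4]
ee_rot: [179.9, -0.1, -171.5]
force: [-0.2, 0.5, -1.4]
gripper_width: 20.4
```

```bash
python3 - <<'E'
from h import *
s=env.state(); print(s["ee_pos"],s["ee_rot"],s["force"],s["torque"],s["gripper_width"])
p=env.camera_params("wrist"); im=cv2.cvtColor(env.grab_frame("wrist"),cv2.COLOR_RGB2BGR)
import pickle; pickle.dump((p,s),open("w4.pkl","wb")); cv2.imwrite("pics/w4.png",im)
im2=cv2.cvtColor(env.grab_frame("top"),cv2.COLOR_RGB2BGR); cv2.imwrite("pics/t4.png",im2)
a=cv2.resize(im[30:250,240:400],(400,550)); b=cv2.resize(im2[165:275,370:450],(400,550)); cv2.imwrite("pics/c4.png",np.hstack([a,b]))
z=s["ee_pos"][2]+19
y=np.radians(s["ee_rot"][2]); e=cast(p,[(321.5,62.5)],z)-s["ee_pos"]; print("near end along tool x,y",e[0,0]*np.cos(y)+e[0,1]*np.sin(y),e[0,0]*np.sin(y)-e[0,1]*np.cos(y))
E
```

```text
[ 511.45684668 -282.69746768  165.4117117 ] [ 1.79873911e+02 -8.04782551e-02 -1.71482258e+02] [-0.23827605  0.5353675  -1.40531424] [-0.00286464  0.05321813  0.00962181] 20.405809274523474
near end along tool x,y 100.60092856970957 0.7125011049155461
```

View pics/c4.png

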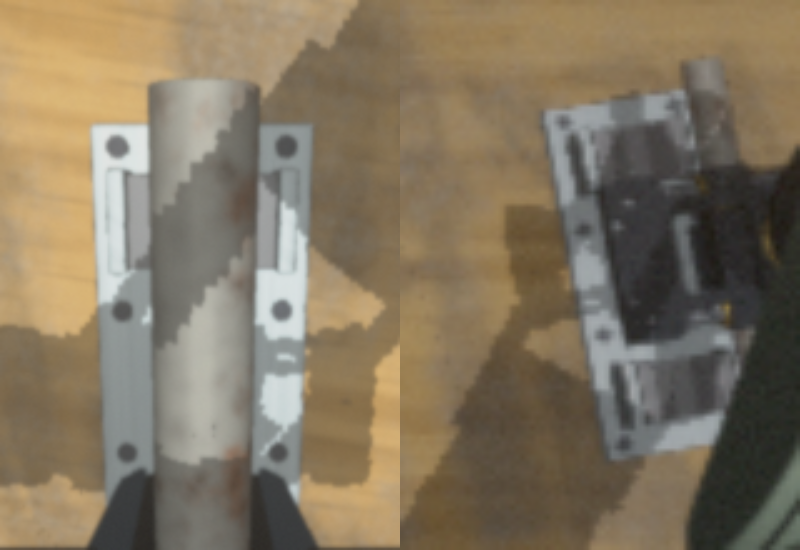

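The wrist view shows the tube centred over the plate: tube centre column about 321, plate and cheek centre about 321. The near end is 100.6 mm from the TCP, so the grip is at mid-length. I'll lower it now.

{"name": "jog_arm", "arguments": {
  "steps": [1,0,0,1.5,0,1,0,0,4,0,1,0,0,6.5,0,1,0,0,8.5,0,1,0,0,9.5,0,1,0,0,10.3,0,1,0,0,10.8,0,1,0,0,11,0,1,0,0,11.1,0,1,0,0,11.1,0,1,0,0,11.1,0,1,0,0,11.1,0]
}}

```text
time_s: 14.2
ee_pos: [512.0, -284.1, 55.8]
ee_rot: [-180.0, 0.0, -171.5]
force: [-0.2, -0.2, -2.0]
gripper_width: 20.3
```

```bash
python3 - <<'E'
from h import *
s=env.state(); print(s["ee_pos"],s["ee_rot"],s["force"],s["torque"],s["gripper_width"],s["time_s"])
p=env.camera_params("wrist"); im=cv2.cvtColor(env.grab_frame("wrist"),cv2.COLOR_RGB2BGR)
im2=cv2.cvtColor(env.grab_frame("scene"),cv2.COLOR_RGB2BGR)
a=cv2.resize(im[100:300,230:410],(360,400)); b=cv2.resize(im2[220:340,320:450],(434,400)); cv2.imwrite("pics/c5.png",np.hstack([a,b]))
q=env.camera_params("scene"); y=np.radians(s["ee_rot"][2]); ax=np.array([np.cos(y),np.sin(y),0]); c=s["ee_pos"]+[0,0,19]
for n,k in (("wrist",p),("scene",q)):
    for t in(-100,100):
        v=k["R"]@(c+t*ax)+k["t"]; print(n,t,v[:2]/v[2]*k["fx"]+[k["cx"],k["cy"]])
E
```

```text
[ 511.98213753 -284.06661341   55.79222446] [-1.79979878e+02  3.47583912e-02 -1.71492369e+02] [-0.15305145 -0.15329182 -2.01076752] [ 0.03511739  0.00750246 -0.00194094] 20.289061103734248 14.2
wrist -100 [320.30065223 396.80557125]
wrist 100 [319.84263899  63.891691  ]
scene -100 [405.82252702 239.30072398]
scene 100 [370.27973303 292.71189762]
```

View pics/c5.png

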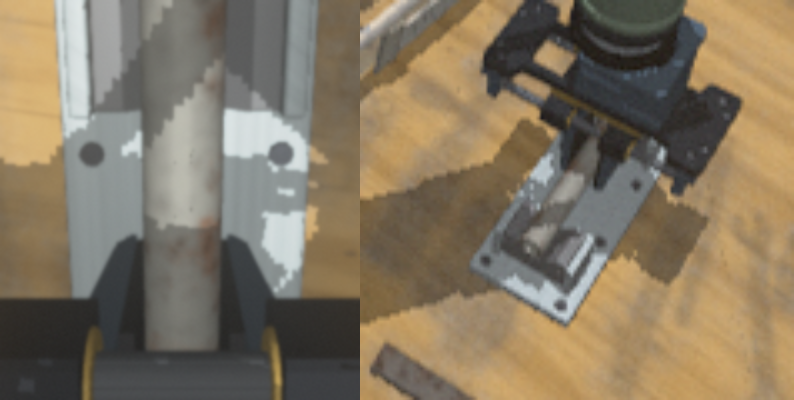

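At the hover, the tube is centred at crop column 182 and the jig at 186 to 188, so the tube sits about 1.5 mm off to the −y side. There is a clear gap above the saddles. I'll make a small correction.

{"name": "jog_arm", "arguments": {
  "steps": [1,0,0.1,0.1,0,1,0,0.15,0.2,0,1,0,0.15,0.2,0,1,0,0.15,0.2,0,1,0,0.15,0.2,0,1,0,0.15,0.2,0,1,0,0.15,0.2,0]
}}

```text
time_s: 15.0
ee_pos: [511.6, -282.5, 53.4]
ee_rot: [180.0, 0.0, -171.5]
force: [0.1, -0.9, -1.7]
gripper_width: 20.4
```

```bash
python3 - <<'E'
from h import *
im=cv2.cvtColor(env.grab_frame("wrist"),cv2.COLOR_RGB2BGR)
s=env.state(); print(s["ee_pos"],s["ee_rot"],s["force"],s["torque"],s["gripper_width"],s["time_s"],abs(s["qvel"]).max())
cv2.imwrite("pics/c6.png",cv2.resize(im[20:300,220:420],(400,560)))
E
```

```text
[ 511.62233329 -282.4331804    53.43933412] [ 1.79996120e+02  5.98230450e-03 -1.71488674e+02] [ 0.16483845  0.52148276 -2.28337422] [ 0.01738811 -0.03166508  0.00669087] 20.150510164790116 15.05 0.05101695506871599
```

View pics/c6.png

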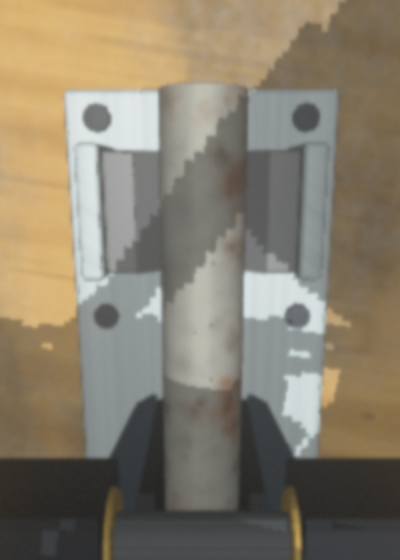

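The tube centre is at column 203 and the jig centre at 202, so they are in line, and the liner ridges look flush. Handing in.

```bash
python3 -c "
from workcell import env
print(env.job_done()); print(env.state()['ee_pos'])"
```

```text
the job is handed in; nothing more can be done
None
the job is handed in; nothing more can be done
```

I pushed both liners home, carried the tube over the tub, and handed the job in at 15 s with the gripper still holding the tube over the saddles.

- **Liners:** both stopped hard with the fingertips at 38.2 mm, the groove floor's height when home. They took 22 N and 17 N there, against about 6 N of friction.
- **Height:** the tube axis is at about 72.4 mm, so its underside is about 12 mm above the saddle tops. The arm pose shows it level.
- **Alignment:** the last wrist view puts the tube within about 1 mm of the groove line, and roughly 0.5° or less off in direction. I estimate it is within about 2 mm of centre lengthwise.
- **Grip and contact:** the finger opening reads about 20.2 mm. The only load is about 2 N, the tube's own weight, so nothing points to contact with the jig.

- **Disagreement:** the top and wrist cameras differed by about 2 mm across on where the jig is. I used the wrist view and shifted the tube 1.5 mm to match.
- **Not checked:** I did not measure the tub or the bundle of bits again at the end. All carrying was well above the tub and away from the bundle.

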